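# Set up a bench strain viewer: lamp, tint plate, polariser ring

### The job

Make the strain viewer ready to check the glass vial that stands on its stage: switch the lamp on by pressing down the raised end of the rocker on top of the head, push the tint-plate slider on the right of the head fully home, and push the lever of the upper polariser ring round until it lines up with the third long scale mark from the left (60 degrees), in whatever order suits. Only press and push, gently, with the fingertips or the sides of the fingers; grip and lift nothing, and leave that vial and the other things on the bench where they are.

Things in the scene. Friction and masses are not known exactly. Their poses are not given: they have to be found in the camera images.
- viewer: strain viewer, fixed: white lamp base 200 x 160 x 52 mm, round stage (top z = 58 mm), white column at the back, round head over the stage from z = 150 up to 199 mm. Origin on the bench below the polariser ring's axis. Own axes (meant by 'own' below): z up, -x the operator's front side, +y the operator's left, -y the right. Place varies; turned 0 to 30 degrees clockwise
- polariser_ring (a joint): scale reading in rad of the upper polariser ring (black knurled ring, 102 mm across, top at z = 194 mm, upright axis). 0 = lever at the first long mark, the scale's left end; grows as the lever swings anticlockwise seen from above, by the front to the right. Third long mark = 1.047. Stops at -0.06 and 1.63; starts 0.05 to 0.60. Stiff (0.14 N m, 1.6 N at the grip), stays where left
- lever_grip (a point): the ring's lever: level steel rod 6 mm thick, white index line on top, black round grip at its outer end (12 mm thick, 25 mm long, ending 102 mm from the axis). The point: middle of the grip, 90 mm from the axis, 188 mm above the bench. At reading 0 it points 45 degrees left of own -x. Free air below the grip down to the base at 52 mm
- ring_axis (a point): point on the upright axis of the polariser ring, at the height of the lever (188 mm)
- third_mark (a point): the third long black mark from the left (60 degrees) on the pale scale flange (132 mm across, top z = 181 mm) under the ring: middle of the mark, 60 mm from the axis. The scale runs from 45 degrees left of own -x to 45 degrees right of it; long marks every 30 degrees (four), short ones every 10
- tint_slider (a joint): travel of the tint-plate slider in m: 0 = pulled right out, 0.035 = fully home against its stop; starts 0 to 0.012. It moves level towards the viewer's own +y, with about 1.6 N of friction, and stays where it is left
- slider_plate (a point): middle of the outer face of the slider's black thumb plate (32 mm wide, 26 mm high, 5 mm thick, z = 150 to 176 mm), right of the head. The face looks to own -y; it is 116.5 mm from the ring's axis at travel 0, 81.5 mm when home
- lamp_rocker (a joint): angle of the lamp rocker in rad: 0 = off, its right (own -y) end up, as it starts; 0.32 = on, its right end fully down against its stop. It needs about 2 to 3 N at its end and stays where it is left
- rocker_end (a point): top of the rocker's raised right end, 15 mm from its pivot, about 198 mm above the bench. Black rocker 22 x 42 mm along own y, on top of the head behind the ring, pivot 98 mm behind the ring's axis (own +x). This end goes down about 5 mm
- stage_vial: capped glass sample vial, 35 mm wide and 64 mm high, loose on the stage under the head; origin at the centre of its underside. Must stay
- vial_slim: bystander: slim capped sample vial, 23 mm wide, 49 mm high, standing left of the viewer, level with its column
- forceps: bystander: steel forceps lying flat, 122 mm long, left of the viewer
- vial_mid: bystander: capped sample vial, 28 mm wide, 60 mm high, near the left front of the viewer
- timer: bystander: white bench timer, 66 x 62 x 17 mm, to the right of the viewer
- cuvette_rack: bystander: rack for cells, 44 x 110 x 30 mm, on the left
- marker: bystander: felt marker, 136 mm long, lying on the right

How it is judged:
By the outcome, as a careful person would: the job done as asked, in the order asked, and still so for the second after the job is handed in, with the robot touching nothing.
It also fails if it takes over 48 s, if anything falls off the work surface, if the arm or the gripper's body presses on something with over 40 N, if the wrist force passes 120 N, or if a joint passes its speed limit or range.

### The arm

A 6-joint arm with a two-finger parallel gripper is mounted at the origin on a cart in front of the work surface, level with it; the furniture and walls round the work are solid. World frame = base frame: x ahead of the robot, y to its left, z up, the work surface at z = 0. Lengths are in mm, angles in rad, forces in N, time in s.
With the tool pointing down it reaches from about 300 to 850 mm from the base axis. Payload 5.4 kg.
Tool frame: the origin (TCP) lies midway between the tips of the shut fingers; the grasp point (between the pads) lies 19 mm behind it; z points along the fingers, y is the line along which they close (so a half turn about z gives the same grasp; the last joint's range is limited). The gripper opens to 85 mm and grips with 20 to 120 N. Pads are 22 mm wide; open, the fingers measure 114 mm over their backs; the gripper's body (76 mm by 85 mm) begins 54 mm behind the grasp point. The pads swing forward as they close: fully open they stand 13 mm farther back than shut.
Start: joints at [-1.48, 0.158, 1.597, -0, 1.386, -0.21], TCP at [170.34, -549.173, 231.299] pointing down, gripper open.
Joint ranges: [-2.91, 2.91], [-0.94, 2.29], [0.18, 2.7], [-1.29, 4.43], [0.17, 2.64], [-3, 3]. Speed limits (rad/s): [2.57, 2.57, 3.14, 3.14, 3.14, 3.14].

### API

Orientations are given as a rotation vector (axis times angle).
In Python, from station import arm gives the robot as it stands. Calls block until the motion is done:
- arm.goto(position, orientation): joint-space move of the TCP to a pose.
- arm.move_straight(position, attitude=None, vel=150, contact_N=None): straight line of the TCP; attitude=None keeps the orientation; vel is the mean speed in mm/s. With contact_N (N) it stops when the force on the tool has changed by that much, and returns True; else False.
- arm.goto_joints(angles): joint-space move.
- arm.release() and arm.gripper_close(force=None): open the fingers fully, or close them until they stop; force is the grip in N (None keeps the last).
- arm.sleep(seconds).
- arm.solve_ik(position, orientation): joint angles nearest the present ones, or None.
- arm.sense(): the state.
- arm.snapshot(name): name is "scene" or "top" or "wrist"; returns a dict with "frame" (400x640x3 uint8, red, green, blue), "z_map" (400x640 float32, mm along the optical axis (not along the pixel's ray), 0 where there is no reading), "vertical_fov" (degrees; the focal length in pixels is half the picture's height over the tangent of half this angle, whatever the lens; pixels are square), "cx", "cy" (the principal point, pixels), "R" (3x3) and "t" (3): a world point X has camera coordinates R X + t; the wrist camera has in their place "mount" (4x4, takes a point from camera to tool coordinates, whose origin is the TCP and whose axes are the flange's). Camera axes: x right, y down, z forward; pixel columns grow to the right and rows downward; lengths in mm; the calibration is good to about 2 mm. A picture is of the moment at which its call begins: read the wrist's pose just before it.
A pose or a line that the arm cannot do raises arm.IKError and nothing moves.
- arm.close_job(): hands the job in; it is judged then, once.
The state is a dict: "t": time; "joint_pos": joint angles; "qvel": joint speeds; "effort": joint torques, N m; "tool_pos": TCP position; "ee_rot": TCP orientation; "contact_force": force on the tool from outside, world axes, zero at the start; "moment": the same for the moment, N m; "grip_width": finger opening in mm; "grasp_force": force on a finger pad.
Only numpy, scipy, OpenCV 4.12 (cv2) and the standard library are available. Lean on these libraries where they do the work, as an engineer would, in place of code of your own. Each camera call takes 0.05 s, during which the arm holds its last target. There are 200 camera calls.

## Working session

There is one attempt and no reset: what is moved stays moved. The work goes in short steps, each a Python script; the robot and the scene stay as the last script left them, time stands still between calls to the robot, and variables do not carry over. Pictures are saved under pics/ and viewed, at most 10 in all, crops included, and the job is handed in when it is done.

```bash
mkdir -p pics; cat > h.py <<'E'
import numpy as np, cv2
from station import arm
from scipy.spatial.transform import Rotation as Rn
def f(s): return s["frame"].shape[0]/2/np.tan(np.radians(s["vertical_fov"])/2)
def cloud(s):
    z=s["z_map"]; v,u=np.mgrid[:z.shape[0],:z.shape[1]]
    P=np.stack([(u-s["cx"])*z/f(s),(v-s["cy"])*z/f(s),z],-1)
    W=(P-np.array(s["t"]))@np.array(s["R"]); W[z<=0]=np.nan
    return W
def save(s,n): cv2.imwrite("pics/"+n,s["frame"][:,:,::-1])
E
python3 - <<'E'
from h import *
for n in("scene","top"):
    s=arm.snapshot(n); save(s,n+".png"); W=cloud(s)
    np.savez("pics/"+n+".npz",W=W,img=s["frame"],R=s["R"],t=s["t"],f=f(s),c=[s["cx"],s["cy"]])
    print(n,np.array(s["R"]).round(2),s["t"],np.nanmin(W,(0,1)),np.nanmax(W,(0,1)))
st=arm.sense();print(st)
E
```

```text
scene [[-0.83 -0.56  0.01]
 [-0.39  0.55 -0.74]
 [ 0.41 -0.62 -0.67]] [267.27606313 466.78925197 998.04784109] [ -657.53099055 -1974.88002474  -935.38107323] [1131.8143482   504.48579795  737.01684755]
top [[ 0.03 -1.    0.  ]
 [-1.   -0.03 -0.08]
 [ 0.08 -0.   -1.  ]] [-278.03863735  505.66950272 1195.05618131] [ -560.69322046 -1953.77952246  -934.887713  ] [1103.29009435 1492.51176745  739.75077025]
{'t': 0.1, 'joint_pos': array([-1.48008149e+00,  1.59002339e-01,  1.59809167e+00, -1.69363541e-05,
        1.38617348e+00, -2.10097755e-01]), 'qvel': array([-0.00041389, -0.00176499, -0.00310304, -0.00102955, -0.00023878,
        0.00018741]), 'effort': array([-4.44896344e-06, -3.96990430e+01, -3.32336783e+01, -2.28865997e-04,
        4.16911716e-03,  1.53630879e-05]), 'tool_pos': array([ 170.29764251, -548.65046467,  230.41350701]), 'ee_rot': array([-3.10447026e+00, -4.70489969e-01, -1.30774188e-04]), 'contact_force': array([ 0.24375582, -0.48501724, -1.23053366]), 'moment': array([-0.0311507 , -0.03323961,  0.0187718 ]), 'grasp_force': 0.0, 'grip_width': 85.56712421180573}
```

View pics/scene.png

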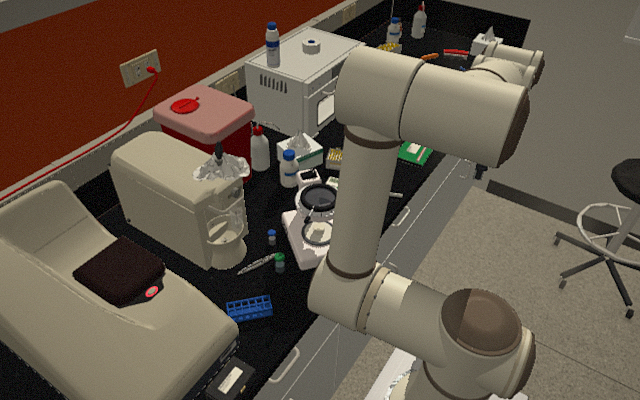

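View pics/top.png

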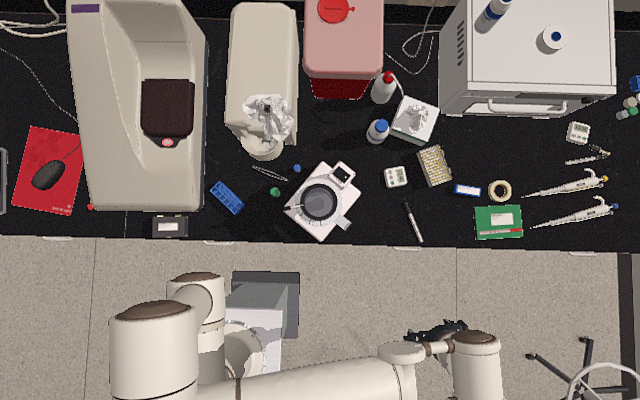

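The top view shows the viewer at about (320,203): rocker at (342,173), slider plate to the right at about (345,220), lever pointing left at about (292,206). Next I take close measurements there.

```bash
python3 - <<'E'
from h import *
d=np.load("pics/top.npz");W=d["W"];img=d["img"]
c=cv2.resize(img[150:255,265:375],None,fx=5.5,fy=5.5,interpolation=cv2.INTER_CUBIC);cv2.imwrite("pics/topcrop.png",c[:,:,::-1])
for p in [(318,203),(342,173),(335,225),(345,220),(292,206),(275,192),(396,177),(412,222)]: print(p,W[p[1],p[0]].round(0))
H=(W[...,2]>160)&(W[...,2]<215);H[:150]=0;H[255:]=0;H[:,:265]=0;H[:,375:]=0
# flange/ring circle: pts with z 178-199
v,u=np.nonzero(H);print(len(u),W[H].mean(0), u.min(),u.max(),v.min(),v.max())
for r in range(160,245,4): print(r,' '.join('%3.0f'%x for x in W[r,280:362:3,2]))
E
```

```text
(318, 203) [ 479. -264.  185.]
(342, 173) [ 562. -328.  195.]
(335, 225) [ 421. -322.    3.]
(345, 220) [ 435. -341.  167.]
(292, 206) [ 468. -194.  192.]
(275, 192) [ 516. -132.   62.]
(396, 177) [ 580. -513.   15.]
(412, 222) [ 437. -566.   14.]
2470 [ 491.55702286 -279.53042645  185.79802532] 282 354 162 231
160   0   4  -2  -1   1   0   2   4   2   0  -0   0   2   0   1   2  -2  -2   0  -3   4   1  -3  -1   7   2   1  -3
164   2   2   1   0   3   1 nan  -0  -2   0   3   3  -1  48  55  50  -2   2  -1 180 184 182  -1   2   1  -0  -5   2
168   2   1  -3   1   4  50  52   1  -3   2   2  -0  47  53  48  57  53  -1 181 193 190 183 187  -1  -3   1   0  -0
172   0  -1   2  -1   0  -4  21  -3  -2  -3   6  57  54  50  49  53  53 186 193 190 195 192 191 188 188   0  -3   3
176  -0   1   0  -3  -3   0  -1  -1  -0   1  49  53  53  55  54  52 185 185 187 190 195 196 197 195 185  -1   1   1
180  -2  -2   4   4  -1  -2  -2  -1   2  51 178 185 179 180 180 183 173 184 187 188 187 199 191 186  -2   2  -1   5
184   2  -0   7  -1   1   6  -3  -1 177 178 180 195 196 196 196 179 183 181 172 184 186 186
[... 1077 characters left out ...]
 -5   3   1  -3  -2  41  53  55 nan 181 181 184 177 181 181 181  56  52 169 165 167 167 164 176   0  -0  -3
228   6  -1  -3   3   2  -1   0   2  53  51  54  56  52  53  54  53  52 nan   1   0  -0 167 166 176   1   4   2   3
232   2   0   0   3   4   3  -1  -0   1  -3  52  57  59  54  50  52  47   1  -1  -3   4  -1   3  -2 nan   3   2  -2
236   3   5  -0   2  -3  -3   0  -3   1   4  -4  40  51  52  56  51   0  -2   3   3   3   2   1   2   4   1  -3   3
240   1   0  -3  -3   1 nan   0   2  -4   1   5  -0   1  53  47   3   2   7   1  -2   4  -0  -4  -1   3   2   0  -2
244 -909 -907 -913 -904 -899 -904 -913 -918 -902 -904 -909 -905 -916  -4  -2  -3   7   2   1  -2   3   1   2  -1   6  -2   1   2
```

View pics/topcrop.png

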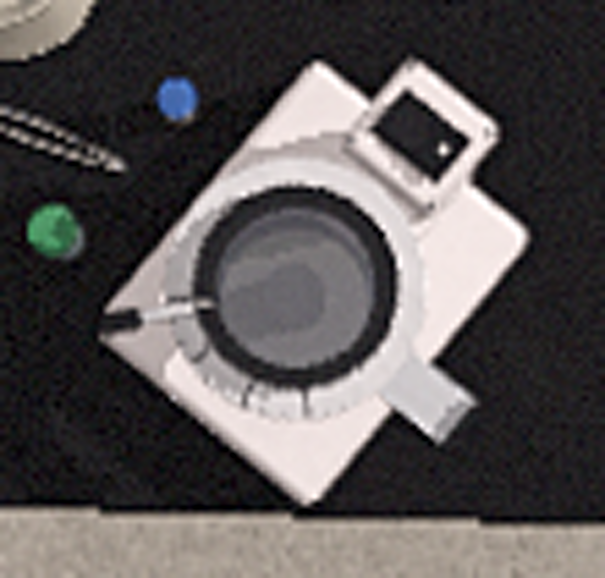

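```bash
cat >> h.py <<'E'
def onplane(R,t,fc,c,px,z):
    px=np.atleast_2d(px).astype(float); d=np.c_[(px-np.array(c))/fc,np.ones(len(px))]@np.array(R)
    o=-np.array(R).T@np.array(t); return o+d*((z-o[2])/d[:,2])[:,None]
def proj(R,t,fc,c,X):
    X=np.atleast_2d(X)@np.array(R).T+np.array(t); return X[:,:2]/X[:,2:]*fc+np.array(c)
def wristcam(s,st):
    T=np.eye(4);T[:3,:3]=Rn.from_rotvec(st["ee_rot"]).as_matrix();T[:3,3]=st["tool_pos"]
    M=np.linalg.inv(T@np.array(s["mount"])); return M[:3,:3],M[:3,3]
def down(yaw): # tool z down, tool x along world angle yaw
    c,s=np.cos(yaw),np.sin(yaw); return Rn.from_matrix(np.array([[c,s,0],[s,-c,0],[0,0,-1.]])).as_rotvec()
E
python3 - <<'E'
from h import *
d=np.load("pics/top.npz"); k=(d["R"],d["t"],d["f"],d["c"])
def P(x,y,z): return onplane(*k,[265+(x+.5)/5.5-.5,150+(y+.5)/5.5-.5],z)[0]
A=P(295,287,194);B=P(418,135,194);L=P(122,320,194);L2=P(200,303,191)
S=P(455,425,176)
print(A,B,L,L2,S)
for n,p in zip("BLM S".split()[0]+"LS",(B,L,S)):print(n,np.hypot(*(p-A)[:2]),np.degrees(np.arctan2(*(p-A)[1::-1])))
for m in [(305,400),(250,393),(200,350)]:
  p=P(*m,181);print(m,np.hypot(*(p-A)[:2]),np.degrees(np.arctan2(*(p-A)[1::-1])))
s=arm.snapshot("wrist");print(np.array(s["mount"]).round(3),f(s))
for y in (-30,60,-120,150):
  print(y,arm.solve_ik([430,-250,400],down(np.radians(y))),arm.solve_ik([A[0],A[1],190],down(np.radians(y))))
E
```

```text
[ 481.7667594  -264.88445281  194.        ] [ 559.26187783 -323.86417293  194.        ] [ 462.96790344 -180.00426673  194.        ] [ 472.64772547 -218.08420421  191.        ] [ 416.07494411 -346.99946144  176.        ]
B 97.38634793738979 -37.27391347931107
L 86.93700578267473 102.48801407193613
M 105.15840070662426 -128.65972672917388
(305, 400) 55.83189510365787 -173.14666712969384
(250, 393) 56.71410566208663 158.43824463214892
(200, 350) 56.432437950785086 124.6139049962639
[[ 0.0000e+00 -9.5700e-01 -2.9000e-01  7.4096e+01]
 [ 1.0000e+00  0.0000e+00 -1.0000e-03 -1.2200e-01]
 [ 1.0000e-03 -2.9000e-01  9.5700e-01 -1.4239e+02]
 [ 0.0000e+00  0.0000e+00  0.0000e+00  1.0000e+00]] 309.7502406056751
-30 [-7.70081857e-01 -9.87902655e-02  1.53270513e+00 -8.88178420e-16
  1.70767779e+00  1.32431325e+00] [-7.22556406e-01  1.28109735e-01  1.71414474e+00 -8.88178420e-16
  1.29933818e+00  1.37183870e+00]
60 [-0.77008186 -0.09879027  1.53270513  0.          1.70767779 -0.24648308] [-0.72255641  0.12810974  1.71414474  0.          1.29933818 -0.19895763]
-120 [-7.70081857e-01 -9.87902655e-02  1.53270513e+00 -4.44089210e-16
  1.70767779e+00  2.89510957e+00] [-7.22556406e-01  1.28109735e-01  1.71414474e+00 -4.44089210e-16
  1.29933818e+00  2.94263502e+00]
150 [-0.77008186 -0.09879027  1.53270513  0.          1.70767779 -1.81727941] [-0.72255641  0.12810974  1.71414474  0.          1.29933818 -1.76975396]
```

```bash
cat > look.py <<'E'
from h import *
import sys
def look(name):
    st=arm.sense(); s=arm.snapshot("wrist"); R,t=wristcam(s,st); save(s,name+".png")
    np.savez("pics/"+name+".npz",R=R,t=t,f=f(s),c=[s["cx"],s["cy"]],z=s["z_map"],img=s["frame"]); return st
E
python3 - <<'E'
from look import *
arm.goto([475,-260,320],down(np.radians(143))); print(look("w1")["t"])
arm.move_straight([445,-225,320]); print(look("w2")["t"],arm.sense()["contact_force"])
E
```

```text
1.7333
2.2417 [ 0.15253115  0.11098938 -0.62466992]
```

View pics/w1.png

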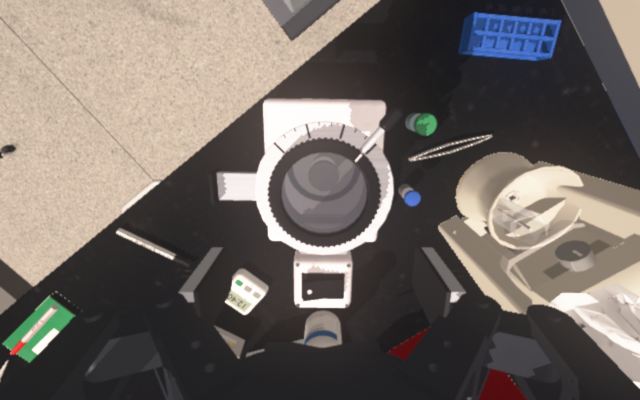

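View pics/w2.png

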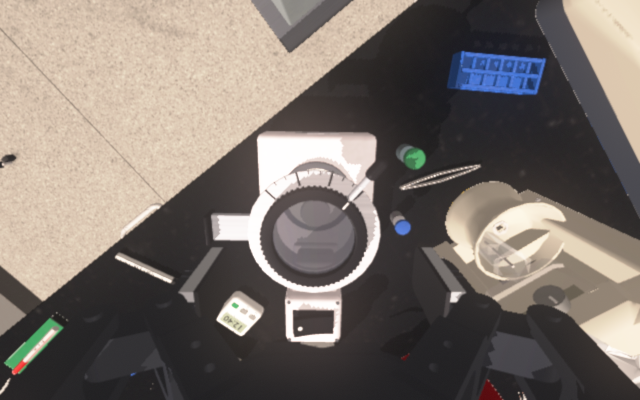

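w1 shows the ring centre at about (324,193), the grip at (392,122), long marks at (343,130), (308,132) and (276,147), the rocker at (323,289) with its raised end on the left, and the slider plate at about (219,186). w2 shows the same items shifted: ring (314,236), marks (331,178), (298,179) and (268,194), rocker (313,322), plate (213,228).

```bash
python3 - <<'E'
from h import *
ks=[]
for n in("w1","w2"):
    d=np.load(f"pics/{n}.npz"); ks.append((d["R"],d["t"],float(d["f"]),d["c"]))
pts=dict(ring=((324,193),(314,236),194),grip=((392,122),(375,170),194),m2=((343,130),(331,178),181),m3=((308,132),(298,179),181),m4=((276,147),(268,194),181),rock=((323,289),(313,322),193),plate=((219,186),(213,228),176),lever=((359,159),(345,207),191))
res={}
for n,(a,b,z) in pts.items():
    P=[np.array(k[2])*0+0 for k in ks]
    Ms=[np.array([[k[2],0,k[3][0]],[0,k[2],k[3][1]],[0,0,1]])@np.c_[k[0],k[1]] for k in ks]
    X=cv2.triangulatePoints(Ms[0],Ms[1],np.float64(a),np.float64(b)).ravel();X=X[:3]/X[3]
    p=[onplane(*k,q,z)[0] for k,q in zip(ks,(a,b))]
    res[n]=(p[0]+p[1])/2
    print(n,X.round(1),p[0].round(1),p[1].round(1))
A=res["ring"]
for n in res:
    v=res[n]-A; print(n,np.hypot(*v[:2]).round(1),np.degrees(np.arctan2(v[1],v[0])).round(1)%360)
E
python3 - <<'E'
import cv2
a=cv2.imread("pics/w1.png")[90:320,200:430]
cv2.imwrite("pics/w1c.png",cv2.resize(a,(598,598),interpolation=cv2.INTER_CUBIC))
E
```

```text
ring [ 484.2 -264.6  181.2] [ 481.  -262.5  194. ] [ 479.8 -260.7  194. ]
grip [ 466.8 -178.   180.7] [ 465.6 -179.   194. ] [ 461.8 -178.9  194. ]
m2 [ 447.5 -216.1  179.5] [ 447.5 -215.9  181. ] [ 447.1 -216.   181. ]
m3 [ 430.3 -242.6  174.1] [ 430.  -241.9  181. ] [ 429.2 -241.2  181. ]
m4 [ 423.3 -273.   181.7] [ 423.1 -273.3  181. ] [ 423.6 -273.   181. ]
rock [ 575.2 -335.3  164.9] [ 560.6 -323.7  193. ] [ 556.9 -321.1  193. ]
plate [ 419.  -343.7  171.7] [ 419.1 -341.6  176. ] [ 418.4 -341.4  176. ]
lever [ 473.7 -219.7  196.2] [ 475.3 -219.5  191. ] [ 474.9 -220.8  191. ]
ring 0.0 0.0
grip 84.3 101.4
m2 56.4 126.0
m3 54.6 158.5
m4 58.2 191.4
rock 99.1 322.2
plate 100.9 232.3
lever 41.8 97.3
```

View pics/w1c.png

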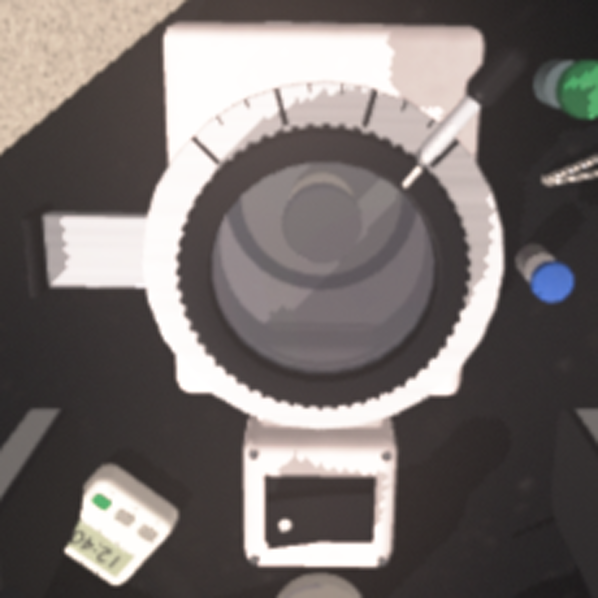

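```bash
python3 - <<'E'
from h import *
from scipy.optimize import least_squares
d=np.load("pics/w1.npz");k=(d["R"],d["t"],float(d["f"]),d["c"])
cp=lambda x,y,z:onplane(*k,[200+(x+.5)/2.6-.5,90+(y+.5)/2.6-.5],z)[0]
M=np.array([cp(*p,181) for p in((450,153),(371,107),(281,106),(205,150))])[:,:2]
def r(q):
    a=q[2]+np.radians([135,165,195,225]); return (q[:2]+60*np.c_[np.cos(a),np.sin(a)]-M).ravel()
s=least_squares(r,[481,-263,-.64]);print(s.x,np.degrees(s.x[2]),s.fun.round(1))
A=s.x[:2];th=s.x[2];ex=np.array([np.cos(th),np.sin(th)]);ey=np.array([-ex[1],ex[0]])
for n,p in dict(ring=cp(324,267,194),grip=cp(500,77,194),gend=cp(520,50,190),li=cp(405,186,193),lm=cp(440,142,191),rk=cp(321,511,194),white=cp(285,524,196),plt=cp(26,255,176),frame=cp(320,490,190)).items():
    v=p[:2]-A;print(n,p.round(1),"own",(v@ex).round(1),(v@ey).round(1),"r",np.hypot(*v).round(1),"reading deg",(np.degrees(np.arctan2(v@ey,v@ex))-135).round(1))
np.save("pose.npy",s.x)
E
```

```text
[ 484.3877319  -264.10991129   -0.65656565] -37.61844043529492 [-0.5 -0.5  0.2  0.4  0.2  0.2  0.1 -0.1]
ring [ 480.7 -261.9  194. ] own -4.3 -0.5 r 4.3 reading deg -307.9
grip [ 463.8 -177.8  194. ] own -69.0 55.8 r 88.7 reading deg 6.1
gend [ 461.2 -167.3  190. ] own -77.4 62.5 r 99.5 reading deg 6.1
li [ 474.6 -223.1  193. ] own -32.8 26.5 r 42.2 reading deg 6.0
lm [ 469.9 -205.1  191. ] own -47.5 37.9 r 60.7 reading deg 6.4
rk [ 557.6 -321.3  194. ] own 92.9 -0.5 r 92.9 reading deg -135.3
white [ 552.9 -334.8  196. ] own 97.4 -14.2 r 98.4 reading deg -143.3
plt [ 415.1 -349.9  176. ] own -2.5 -110.3 r 110.3 reading deg -226.3
frame [ 552.1 -317.6  190. ] own 86.3 -1.0 r 86.3 reading deg -135.7
```

```bash
cat >> h.py <<'E'
A=np.array([482.5,-263.5]);th=-.6566
ex=np.array([np.cos(th),np.sin(th)]);ey=np.array([-ex[1],ex[0]])
def own(x,y,z): return [*(A+x*ex+y*ey),z]
def S(m=""):
    s=arm.sense();print(m,round(s["t"],2),s["tool_pos"].round(1),s["contact_force"].round(1))
E
python3 - <<'E'
from look import *
arm.gripper_close(20); S()
o=down(th+np.pi/2)
arm.goto(own(97,-19,235),o);S()
arm.move_straight(own(97,-19,206),vel=80)
print(arm.move_straight(own(97,-19,186),vel=20,contact_N=9));S("pressed")
arm.move_straight(own(97,-19,235),vel=100)
# slider
arm.move_straight(own(-1,-155,235),vel=200)
look("w3")
arm.move_straight(own(-1,-155,158),vel=120);S()
print(arm.move_straight(own(-1,-85,158),vel=40,contact_N=7));S("slider");v=(arm.sense()["tool_pos"][:2]-A);print(v@ex,v@ey)
E
```

```text
3.06 [ 445. -225.  320.] [-0.4  0.2  0. ]
 4.44 [ 547.8 -337.7  235.4] [-0.3 -0.4  0.6]
True
pressed 5.68 [ 547.5 -338.5  192.3] [-0.9  0.1  5. ]
 8.1 [ 387.5 -386.1  158.8] [ 0.1 -0.6  0.3]
True
slider 9.5 [ 424.8 -336.6  157.7] [-1.  -1.4  0.6]
-1.077505897940199 -93.09456462540443
```

```bash
cat >> h.py <<'E'
def lev(r,back,z,R=90):
    a=th+np.radians(135+r); u=np.array([np.cos(a),np.sin(a)]); t=np.array([-u[1],u[0]])
    return [*(A+R*u-back*t),z], down(a-np.pi/2)
E
python3 - <<'E'
from look import *
arm.move_straight(own(-1,-125,158),vel=120);arm.move_straight(own(-1,-125,235),vel=150)
p,o=lev(6,40,235);arm.goto(p,o);S()
p,o=lev(6,40,177);arm.move_straight(p,vel=120);S()
p,o=lev(6,18,177);print(arm.move_straight(p,vel=60,contact_N=5));S("at grip")
for r in list(range(10,53,6))+[54]:
    p,o=lev(r,17.5,177);print(arm.move_straight(p,o,vel=60,contact_N=12),end=' ');S(r)
p,o=lev(54,40,177);arm.move_straight(p,vel=80)
p,o=lev(54,40,320);arm.move_straight(p,vel=200)
arm.goto([475,-260,320],down(np.radians(100)));look("w4");S()
a=cv2.imread("pics/w4.png")[60:360,140:500];cv2.imwrite("pics/w4c.png",cv2.resize(a,(720,600),interpolation=cv2.INTER_CUBIC))
E
```

```text
11.59 [ 500.1 -167.   234.2] [-1.2 -0.3  0.8]
 12.22 [ 500.8 -167.2  177.5] [-0.2 -0.7  0.6]
False
at grip 12.74 [ 479.  -172.   177.3] [0.5 0.6 0.7]
False 10 13.01 [ 472.4 -172.4  177. ] [ 0.   0.2 -0. ]
False 16 13.32 [ 463.  -173.9  177. ] [0.6 0.2 0.8]
False 22 13.62 [ 453.7 -176.5  177. ] [ 0.3 -0.1  0.3]
False 28 13.93 [ 444.9 -180.   177. ] [ 0.4 -0.6  0.2]
False 34 14.24 [ 436.3 -184.4  177. ] [ 0.7  0.6 -0.3]
False 40 14.55 [ 428.3 -189.6  177. ] [ 0.9 -0.4  0.1]
False 46 14.86 [ 420.9 -195.7  177. ] [-0.   0.4 -0.7]
False 52 15.17 [ 414.1 -202.5  177. ] [-0.1  0.3  0.2]
False 54 15.42 [ 412.1 -204.8  177. ] [ 0.6 -0.1  0. ]
 17.49 [ 474.5 -259.3  319.2] [-0.3 -0.4  0.2]
```

View pics/w4c.png

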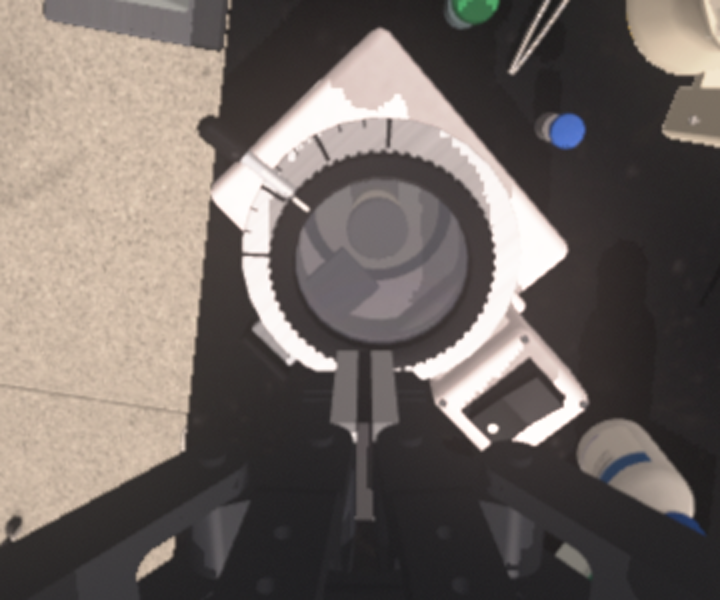

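w4c shows the lever rod from (245,155) to (306,208), long marks at (388,132), (322,148), (272,193) and (255,255), and the slider plate at the head (272,345). The lever is just short of the third mark. Next I compute its reading and check the rocker tilt from depth.

```bash
cat > rd.py <<'E'
from h import *
from scipy.optimize import least_squares
def reading(name,x0,y0,sc,marks,lev):
    d=np.load(f"pics/{name}.npz");k=(d["R"],d["t"],float(d["f"]),d["c"])
    cp=lambda x,y,z:onplane(*k,[x0+(x+.5)/sc-.5,y0+(y+.5)/sc-.5],z)[0]
    M=np.array([cp(*p,181) for p in marks])[:,:2]
    def r(q):
        a=q[2]+np.radians([135,165,195,225]); return (q[:2]+60*np.c_[np.cos(a),np.sin(a)]-M).ravel()
    s=least_squares(r,[481,-263,-.64]);print(s.x,s.fun.round(1))
    P=[]
    for x,y,z in lev:
        p=cp(x,y,z)[:2];P.append(p);v=p-s.x[:2]; print(np.hypot(*v).round(1),(np.degrees(np.arctan2(v[1],v[0])-s.x[2])-135).round(1)%360)
    v=P[-1]-P[0];print("rod dir",(np.degrees(np.arctan2(v[1],v[0])-s.x[2])-135)%360)
    return d,k
E
python3 - <<'E'
from rd import *
d,k=reading("w4",140,60,2,((388,132),(322,148),(272,193),(255,255)),((306,208,193),(247,158,191),(208,127,192)))
# rocker depth: along own y
for n in("w1","w4"):
    d=np.load(f"pics/{n}.npz");k=(d["R"],d["t"],float(d["f"]),d["c"])
    row=[]
    for y in range(-18,19,4):
        z=[]
        for x in (92,95,98,101):
            u,v=proj(*k,own(x,y,194))[0].round().astype(int); z.append(d["z"][v,u])
            D=z[-1]; z[-1]=(k[0].T@(np.array([(u-k[3][0])/k[2]*D,(v-k[3][1])/k[2]*D,D])-k[1]))[2]
        row.append(np.median(z).round(1))
    print(n,row)
E
```

```text
[ 483.90541804 -264.96828861   -0.65977368] [ 0.6  0.2 -0.4  0.4 -0.  -0.2 -0.2 -0.5]
44.0 53.2
77.1 52.7
97.6 52.7
rod dir 52.33575780094617
w1 [np.float64(196.8), np.float64(196.2), np.float64(194.9), np.float64(194.5), np.float64(192.6), np.float64(192.1), np.float64(192.5), np.float64(191.5), np.float64(191.4), np.float64(191.6)]
w4 [np.float64(191.2), np.float64(191.5), np.float64(192.4), np.float64(192.7), np.float64(193.1), np.float64(193.8), np.float64(195.5), np.float64(195.7), np.float64(196.7), np.float64(197.2)]
```

The rocker has fully flipped. The lever reads 52.8° after a commanded 54°, so I command 61.2°.

```bash
python3 - <<'E'
from look import *
p,o=lev(54,40,230);arm.goto(p,o)
p,o=lev(54,40,177);arm.move_straight(p,vel=120)
p,o=lev(54,18,177);arm.move_straight(p,vel=60)
for r in (58,61.2):
    p,o=lev(r,17.5,177);print(arm.move_straight(p,o,vel=40,contact_N=12),end=' ');S(r)
p,o=lev(61.2,40,177);arm.move_straight(p,vel=80)
p,o=lev(61.2,40,320);arm.move_straight(p,vel=200)
arm.goto([475,-260,320],down(np.radians(100)));look("w5");S()
a=cv2.imread("pics/w5.png")[60:360,140:500];cv2.imwrite("pics/w5c.png",cv2.resize(a,(720,600),interpolation=cv2.INTER_CUBIC))
E
```

```text
False 58 19.65 [ 408. -210.  177.] [ 0.1 -0.5 -0.3]
False 61.2 19.93 [ 405.1 -214.2  177. ] [-0.3 -0.6 -0.5]
 21.88 [ 474.3 -259.2  319. ] [-0.1 -0.   0.4]
```

View pics/w5c.png

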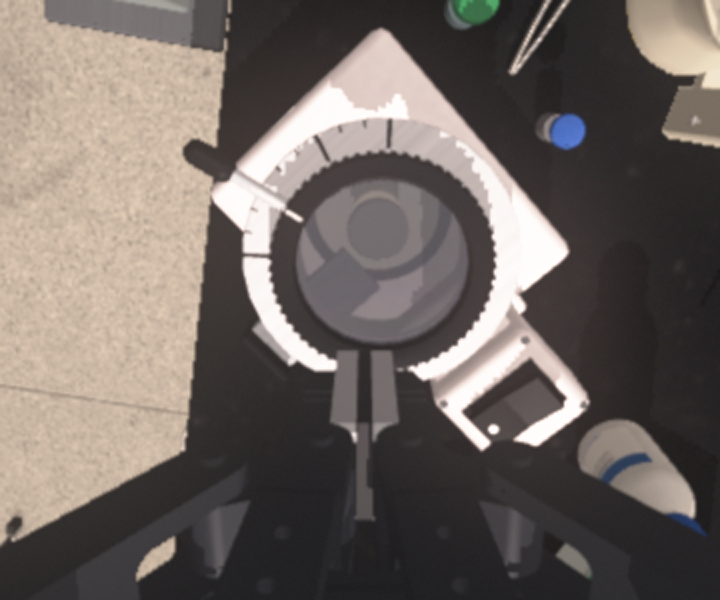

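The lever now covers the third mark: rod inner end (299,219), outer end (235,178), grip outer end (188,149). The slider plate's outer edge is at about (254,328)–(290,362).

```bash
python3 - <<'E'
from rd import *
d,k=reading("w5",140,60,2,((389,132),(322,148),(272,193),(255,255)),((299,218,193),(236,179,191),(191,150,192)))
d=np.load("pics/w5.npz");k=(d["R"],d["t"],float(d["f"]),d["c"])
for q in((253,328),(290,363)):
    v=onplane(*k,[140+q[0]/2,60+q[1]/2],176)[0][:2]-A;print("plate",v@ex,v@ey)
E
```

```text
[ 483.70182626 -264.84207097   -0.6625444 ] [ 0.4  0.1 -0.2  0.5  0.  -0.1 -0.2 -0.5]
44.0 60.4
76.0 60.6
98.3 60.1
rod dir 59.933323689698454
plate -14.598257673907263 -71.05560029880544
plate 11.287905786235015 -70.81014528999825
```

```bash
python3 - <<'E'
from h import *
for n in("w1","w5"):
    d=np.load(f"pics/{n}.npz");k=(d["R"],d["t"],float(d["f"]),d["c"])
    z=d["z"];v,u=np.mgrid[:400,:640];P=np.stack([(u-k[3][0])/k[2]*z,(v-k[3][1])/k[2]*z,z],-1);W=(P-k[1])@k[0]
    o=W[...,:2]-A;X=o@ex;Y=o@ey;m=(z>0)&(abs(X)<12)&(Y<-66)&(Y>-130)&(W[...,2]>140)
    print(n,np.percentile(Y[m],[1,5,50]),[(y,int((m&(Y<y)&(Y>=y-3)).sum()),np.median(W[...,2][m&(Y<y)&(Y>=y-3)]).round()) for y in range(-66,-125,-3)])
E
```

```text
w1 [-110.03058292 -106.94418394  -73.13844678] [(-66, 560, np.float64(389.0)), (-69, 358, np.float64(390.0)), (-72, 154, np.float64(388.0)), (-75, 67, np.float64(165.0)), (-78, 71, np.float64(165.0)), (-81, 69, np.float64(165.0)), (-84, 71, np.float64(165.0)), (-87, 71, np.float64(165.0)), (-90, 68, np.float64(165.0)), (-93, 73, np.float64(165.0)), (-96, 74, np.float64(165.0)), (-99, 67, np.float64(165.0)), (-102, 71, np.float64(165.0)), (-105, 161, np.float64(171.0)), (-108, 65, np.float64(175.0)), (-111, 0, np.float64(nan)), (-114, 0, np.float64(nan)), (-117, 0, np.float64(nan)), (-120, 0, np.float64(nan)), (-123, 0, np.float64(nan))]
  return _methods._mean(a, axis=axis, dtype=dtype,
  ret = ret.dtype.type(ret / rcount)
```

Depth puts the slider face at 81 mm from the axis, so it is home. The rocker is flipped and the lever reads about 60°.

```bash
python3 -c "
from station import arm
print(arm.close_job())"
```

```text
the job is handed in; nothing more can be done
None
```

The strain viewer is ready and the job is handed in: the lamp rocker is pressed to on, the tint slider is fully home (face about 81 mm from the axis), and the polariser lever reads about 60°, on the third long mark.

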